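# Seat and lock the slip bush in the drill jig

### The arm

A 7-joint arm with a two-finger parallel gripper is mounted at the origin on a cart in front of the work surface, level with it; the furniture and walls round the work are solid. World frame = base frame: x ahead of the robot, y to its left, z up, the work surface at z = 0. Lengths are in m, angles in rad, forces in N, time in s.
With the tool pointing down it reaches from about 0.425 to 1.025 m from the base axis. Payload 9.4 kg.
Tool frame: the origin (TCP) lies midway between the tips of the shut fingers; the grasp point (between the pads) lies 19 mm behind it (bot.pinch_z is the z of the grasp point in the tool frame, in m); z points along the fingers, y is the line along which they close (so a half turn about z gives the same grasp; the last joint's range is limited). The gripper opens to 93 mm and grips with 3 to 60 N. Pads are 15 mm wide; open, the fingers measure 128 mm over their backs; the gripper's body (75 mm by 188 mm) begins 65 mm behind the grasp point.
Start: joints at [-1.389, 0.599, -0.003, 1.599, 0.002, 0.943, -0.08], TCP at [0.186, 0.701, 0.219] pointing down, gripper open.
Joint ranges: [-2.57, 2.57], [-0.35, 1.97], [-1.29, 1.29], [0.11, 2.56], [-1.05, 4.19], [0.11, 1.86], [-2.63, 2.63]. Speed limits (rad/s): [2.22, 2.22, 3.01, 3.01, 3.14, 3.14, 3.14].

### API

Orientations are given as [roll, pitch, yaw] about the fixed x, y, z axes, in that order (R = Rz(yaw) Ry(pitch) Rx(roll)).
In Python, from bench import bot gives the robot as it stands.
- The arm moves only by the tool step_arm, never from a script. Its argument "rows" is a list of rows, each an object of numbers: "grip": the opening, from -1 (shut) to 1 (fully open); "tx", "ty", "tz": the shift along the world's x, y, z in cm; "turn": the turn about the world's z in rad. A call has 1 to 12 rows; each row is the pose to reach, as a shift and turn from the pose commanded when the call began; what a row does not reach only later rows make up. A row lasts 1/8 s, in which the tool goes at most 62.5 mm and 10.7 degrees, less where a joint would pass 70% of its speed; a pose out of reach is approached as far as the arm can. A call with a gripper value outside its range is refused whole. The fingers move at their own pace and stop on an object; "grip_force" is the grip in N (left out, the last holds). Time passes only in rows, so rows that repeat a pose let the fingers close. It gives the time, the measured TCP pose, the force, the opening and the grip force at its end, in the units of the state.
- bot.get_obs(): the state, without advancing time (a new reading comes with each control period).
- bot.snapshot(name): name is "side" or "top" or "wrist"; returns a dict with "image" (420x560x3 uint8, red, green, blue), "camera_matrix" (3x3 intrinsics, pixels), "R" (3x3) and "t" (3): a world point X has camera coordinates R X + t; the wrist camera has in their place "mount" (4x4, takes a point from camera to tool coordinates, whose origin is the TCP and whose axes are the flange's). Camera axes: x right, y down, z forward; pixel columns grow to the right and rows downward; lengths in m; the calibration is good to about 2 mm. A picture is of the moment at which its call begins: read the wrist's pose just before it. There is no depth.
- bot.hand_in(): hands the job in; it is judged then, once.
Trained networks look in a picture, given as the dict that the camera call returned (one of the last four; its "shot" number tells which), for a name from the list of things; names that differ only in an ending like _2 or _b are one class to them, and where a whole thing is asked for, a point or a joint stands for the part that bears it (a point fixed in the world has none). Each returns a list of dicts, best first, with "conf" (0 to 1); they miss things now and then, are a little off and sometimes report something else, mostly with a low value. They report only what shows in the picture. A call takes as long as a camera call. They do not tell look-alikes from the thing itself.
- bot.spot_in(query, picture): "uv" ([column, row] in pixels, amid what is visible of it).
- bot.outline_of(query, picture): "region" (420x560 bool, what is visible of it) and "uv" ([column, row] in pixels, amid what is visible of it).
- bot.tip_of(query, picture): "uv" ([column, row] in pixels: a listed point, or the origin of a listed thing).
The state is a dict: "clock": time; "joints": joint angles; "qd": joint speeds; "joint_efforts": joint torques, N m; "tcp_pos": TCP position; "tool_rot": TCP orientation; "force": force on the tool from outside, world axes, zero at the start; "ft_torque": the same for the moment, N m; "grip_width": finger opening in m; "finger_force": force on a finger pad.
Only numpy, scipy, OpenCV 4.12 (cv2) and the standard library are available. Lean on these libraries where they do the work, as an engineer would, in place of code of your own. Each camera call takes 0.05 s, during which the arm holds its last target. There are 200 camera calls.

### The job

The slip bush in the drill jig stands proud of the jig plate: with the fingertips only, push its side pin round until the notch in the knurled head meets the lock screw, press the head fully home on the plate, then push the pin on clockwise (seen from above) until the head stops under the lock screw. Only touch and push: do not pull the bush out or up, leave the loose tools and parts round the jig where they are, and finish with the hand clear.

Things in the scene. Friction and masses are not known exactly. Their poses are not given: they have to be found in the camera images.
- jig: Steel drill jig, fixed. Origin: on the table, exactly below the bush's vertical axis; x axis points from there to the lock screw, z up. Jig plate 16 mm thick, its flat top 66 mm above the table, reaching from -61 to +83 mm in x and -65 to +65 mm in y. Yaw within 0.5 rad of 0, so the screw is on the side away from the robot
- lock_screw (a point): Lock screw, fixed in the plate: centre of its top, 36 mm from the bush's axis, 12 mm above the plate. Dark slotted head, 20 mm across, bevelled above, 4.8 mm thick, on a 10 mm neck; between plate and head is a gap of 7.2 mm
- bush_height (a joint): Height (m) of the head's underside above its home on the plate: 0 = fully home, 0.0128 to 0.017 at the start. The bush slides straight up and down in the jig with drag and stays where left: about 5 N of push moves it down, 14 N pulls it up. It goes below 0.009 only with the notch over the screw (bush_turn within about 0.15 of 0)
- bush_turn (a joint): Turn of the bush (rad), positive counter-clockwise from above; 0 = notch centred on the screw. Starts at 0.6 to 2.0, so the notch must come round clockwise. Stiff (0.08 N m), stays where left. Once home it goes on clockwise to a stop at about -1.05, where the screw meets the end of the recess. A whole turn more (+6.28) is the same place
- bush_top (a point): Centre of the head's flat top, on the bush's axis: the place to press, 84 mm above the table + bush_height. Steel head 60 mm across, 18 mm high, straight-knurled rim, 16 mm bore in the middle (closed flush with the top for contact)
- notch (a point): Middle of the notch, level with the head's top, 27.25 mm from the axis; turns with the bush. The notch is cut right through the rim, 5.5 mm deep, 41 degrees wide. Next to it, counter-clockwise, lies the recess: 53.5 degrees of rim lowered to a ledge 6 mm thick that goes under the screw's head
- pin_end (a point): Centre of the 13 mm ball on the end of the bush's side pin, 68.5 mm from the axis. The pin: level, steel, 8 mm thick, from the rim (30 mm from the axis) to the ball, its centre line 77 mm above the table + bush_height. It points 2.642 rad counter-clockwise of the notch: to jig yaw + 2.642 + bush_turn. Turns with the bush; push it sideways near 50 mm from the axis
- spare_bush: smaller knurled slip bush, 44 mm across, 38 mm tall, standing head down beside the jig, loose; origin under its centre. A bystander: leave it where it is
- twist_drill: loose 12 mm twist drill with taper shank, 155 mm long, lying beside the jig; origin at the middle of its length, on the table. A bystander: leave it
- hex_key_1: loose black hex key, 39x134x9 mm, lying beyond the jig. A bystander: leave it
- chip_brush: loose chip brush with wooden handle, 34x182x14 mm. A bystander: leave it
- brass_collar: loose brass ring, 32 mm across, 18 mm tall, on the robot's side of the jig. A bystander: leave it
- stepped_bush: loose plain stepped steel bush, 44 mm across, 34 mm tall, beyond the jig; it has no pin or knurling. A bystander: leave it
- oil_can: loose red oil can with a spout, 172 mm tall, at the back. A bystander: leave it
Mind the look-alikes: they are no part of the job. There is more than one size of the jig; the job needs the larger.

How it is judged:
By the outcome, as a careful person would: the job done as asked, in the order asked, and still so for the second after the job is handed in, with the robot touching nothing.
It also fails if it takes over 58 s, if anything falls off the work surface, if the arm or the gripper's body presses on something with over 40 N, if the wrist force passes 120 N, or if a joint passes its speed limit or range.

## Working session

There is one attempt and no reset: what is moved stays moved. The work goes in short steps, Python scripts to look and compute and a tool call to move; the robot and the scene stay as the last step left them, time stands still between calls to the robot, and variables do not carry over. Pictures are saved under pics/ and viewed, at most 10 in all, crops included, and the job is handed in when it is done.

Besides the shell and the picture viewer there is one more tool, called after ">>>" in YAML: its name, and indented under it one key for each argument. step_arm: Moves the arm, as the interface text tells. Its arguments: {"type":"object","properties":{"rows":{"type":"array"},"grip_force":{"type":"number"}},"required":["rows"]}

```bash
mkdir -p pics; cat > h.py <<'E'
import numpy as np, cv2
from bench import bot
def ray(p,uv):
    K=np.array(p['camera_matrix']);R=np.array(p['R']);t=np.array(p['t'])
    d=R.T@np.linalg.solve(K,[uv[0],uv[1],1.]);return -R.T@t,d
def atz(p,uv,z):
    o,d=ray(p,uv);return o+d*(z-o[2])/d[2]
def proj(p,X):
    c=np.array(p['R'])@np.array(X)+np.array(p['t']);u=np.array(p['camera_matrix'])@c;return u[:2]/u[2]
def save(p,n,box=None,s=1):
    im=p['image'] if box is None else p['image'][box[1]:box[3],box[0]:box[2]]
    cv2.imwrite('pics/'+n,cv2.resize(im[:,:,::-1],None,fx=s,fy=s,interpolation=cv2.INTER_CUBIC))
def tri(p,a,q,b):
    o1,d1=ray(p,a);o2,d2=ray(q,b);A=np.c_[d1,-d2];s=np.linalg.lstsq(A,o2-o1,rcond=None)[0]
    x,y=o1+d1*s[0],o2+d2*s[1];return (x+y)/2,np.linalg.norm(x-y)
E
python3 - <<'E'
from h import *
ps={n:bot.snapshot(n) for n in('side','top')}
for n,p in ps.items():
    save(p,n+'0.png')
    for q in('bush_top','lock_screw','notch','pin_end','jig'):
        print(n,q,[(np.round(r['uv'],1).tolist(),round(r['conf'],2)) for r in bot.tip_of(q,p)[:3]])
R={}
for q in('bush_top','lock_screw','notch','pin_end'):
    a=bot.tip_of(q,ps['side']);b=bot.tip_of(q,ps['top'])
    if a and b: print(q,tri(ps['side'],a[0]['uv'],ps['top'],b[0]['uv']))
cv2.imwrite('pics/both.png',np.vstack([ps['side']['image'],ps['top']['image']])[:,:,::-1])
E
```

```text
side bush_top [([315.8, 269.0], 0.92), ([335.4, 186.9], 0.71)]
side lock_screw [([305.0, 262.8], 0.94), ([321.3, 195.0], 0.77)]
side notch [([321.2, 191.1], 0.81), ([361.2, 212.5], 0.7), ([308.6, 259.9], 0.67)]
side pin_end [([321.5, 286.4], 0.7), ([364.4, 192.8], 0.65)]
side jig [([316.1, 296.7], 0.71), ([328.4, 228.4], 0.55)]
top bush_top [([213.5, 292.6], 0.56)]
top lock_screw [([338.2, 222.2], 0.77), ([221.3, 275.2], 0.68), ([404.9, 254.1], 0.18)]
top notch [([216.7, 279.8], 0.9), ([321.3, 239.4], 0.55)]
top pin_end [([352.9, 278.4], 0.86), ([194.3, 306.2], 0.77), ([320.4, 239.0], 0.22)]
top jig [([217.7, 289.3], 0.73), ([331.5, 245.7], 0.71)]
bush_top (array([0.4567168 , 0.08004362, 0.05828759]), np.float64(0.0010562159046832425))
lock_screw (array([ 0.60626458, -0.16721139, -0.13092009]), np.float64(0.02769488754501679))
notch (array([0.4788062 , 0.04937915, 0.18605426]), np.float64(0.022084683463149533))
pin_end (array([ 0.51397083, -0.17694558, -0.16598463]), np.float64(0.11588142767276652))
```

View pics/top0.png

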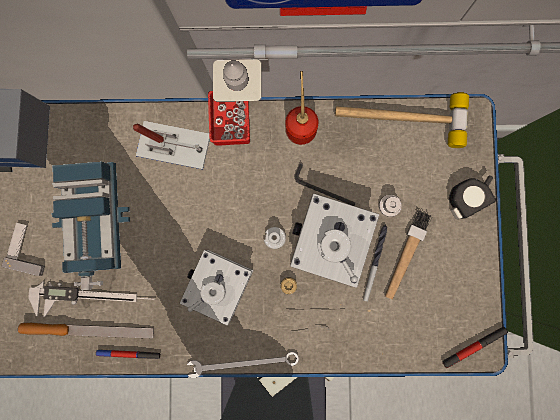

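View pics/side0.png

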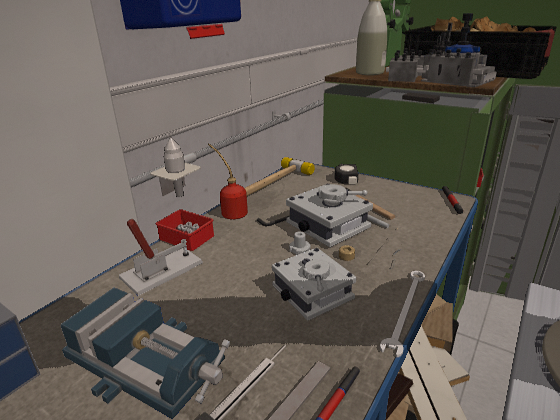

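The top view shows two jigs: a small one at (213,292) and a larger one at (337,245), which sits at (335,187) in the side view. Other round look-alikes are the stepped bush (391,204), spare bush (274,237) and brass collar (289,285). I choose the jig at (337,245) because it is the larger. Next I'll check it in a crop and fit its pose.

```bash
python3 - <<'E'
from h import *
s=bot.snapshot('side');t=bot.snapshot('top')
a=cv2.resize(t['image'][180:300,280:400],(400,400),interpolation=cv2.INTER_CUBIC)
b=cv2.resize(s['image'][160:260,280:380],(400,400),interpolation=cv2.INTER_CUBIC)
cv2.imwrite('pics/crop.png',np.hstack([a,b])[:,:,::-1])
c=atz(t,[335,246],.1);print('bush centre',c)
print('screw',atz(t,[338.2,222.2],.078), 'pin',atz(t,[352.9,278.4],.092))
for uv in([335.4,186.9],): print('side bush',atz(s,uv,.099))
print('side pin',atz(s,[364.4,192.8],.092),'screw',atz(s,[321.3,195],.078))
for q,uvs in dict(spare=[274,237],drill=[375,262],collar=[289,285],stepped=[391,204]).items(): print(q,atz(t,uvs,.02))
print(bot.get_obs()['tool_rot'])
E
```

```text
bush centre [ 0.54094263 -0.14506296  0.1       ]
screw [ 0.58458199 -0.15380606  0.078     ] pin [ 0.48262129 -0.17674706  0.092     ]
side bush [ 0.53992826 -0.15646421  0.099     ]
side pin [ 0.47951121 -0.17385024  0.092     ] screw [ 0.56747633 -0.1440836   0.078     ]
spare [ 0.55958848 -0.03309423  0.02      ]
drill [ 0.50901392 -0.22940367  0.02      ]
collar [ 0.46610632 -0.06148629  0.02      ]
stepped [ 0.62195665 -0.26378542  0.02      ]
[3.14156540e+00 7.07665792e-05 2.88277133e+00]
```

View pics/crop.png

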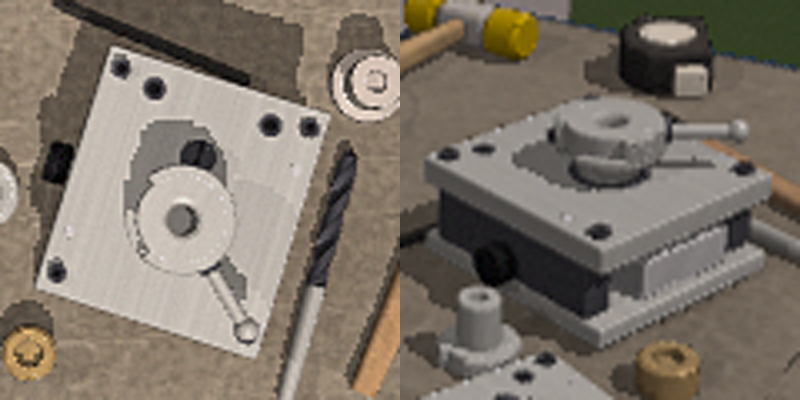

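The crops confirm the choice. The large jig's bush stands proud at about (335,245), with its pin pointing down-right to (354,279) and the screw up at (339,226). In world coordinates the centre is about (0.541,-0.148), the yaw about -0.29 and the turn about 1.2. I'll move over it for a wrist view.

>>> step_arm:
  rows:
    - {"grip":-1,"tx":4,"ty":-3,"tz":3,"turn":0.06}
    - {"grip":-1,"tx":8,"ty":-7,"tz":6,"turn":0.12}
    - {"grip":-1,"tx":12,"ty":-11,"tz":9,"turn":0.18}
    - {"grip":-1,"tx":16,"ty":-15,"tz":10,"turn":0.24}
    - {"grip":-1,"tx":20,"ty":-19,"tz":10,"turn":0.3}
    - {"grip":-1,"tx":24,"ty":-23,"tz":10,"turn":0.36}
    - {"grip":-1,"tx":27,"ty":-28,"tz":10,"turn":0.42}
    - {"grip":-1,"tx":29,"ty":-34,"tz":10,"turn":0.48}
    - {"grip":-1,"tx":31,"ty":-40,"tz":10,"turn":0.54}
    - {"grip":-1,"tx":32,"ty":-46,"tz":10,"turn":0.6}
    - {"grip":-1,"tx":33,"ty":-52,"tz":10,"turn":0.66}
    - {"grip":-1,"tx":33,"ty":-58,"tz":10,"turn":0.68}

```text
clock: 2.6
tcp_pos: [0.516, 0.1187, 0.3188]
tool_rot: [-3.141, 0.001, -2.72]
force: [0.7, 0.2, -0.3]
grip_width: 0.0006
finger_force: 0.0
```

>>> step_arm:
  rows:
    - {"tx":0,"ty":-6}
    - {"tx":0,"ty":-12}
    - {"tx":0,"ty":-18}
    - {"tx":0,"ty":-24}
    - {"tx":0,"ty":-25}
    - {"tx":0,"ty":-25}
    - {"tx":0,"ty":-25}
    - {"tx":0,"ty":-25}

```text
schema error: expected keys grip, tx, ty, tz, turn
```

```bash
cat >> h.py <<'E'
from scipy.spatial.transform import Rotation as Ro
def wrist():
    o=bot.get_obs();p=bot.snapshot('wrist')
    T=np.eye(4);T[:3,:3]=Ro.from_euler('xyz',o['tool_rot']).as_matrix();T[:3,3]=o['tcp_pos']
    C=np.linalg.inv(T@np.array(p['mount']));p['R']=C[:3,:3];p['t']=C[:3,3];return o,p
E
python3 - <<'E'
from h import *
o,p=wrist();save(p,'w1.png')
print(o['tcp_pos'],o['tool_rot'],o['joints'],o['clock'],np.round(p['mount'],3).tolist())
for q,z in dict(bush_top=.099,lock_screw=.078,notch=.099,pin_end=.092).items():
    for r in bot.tip_of(q,p)[:2]: print(q,np.round(r['uv'],1),round(r['conf'],2),atz(p,r['uv'],z).round(4))
t=bot.snapshot('top')
for q,z in dict(bush_top=.099,lock_screw=.078,notch=.099,pin_end=.092).items():
    for r in bot.tip_of(q,t)[:2]: print(q,np.round(r['uv'],1),round(r['conf'],2),atz(t,r['uv'],z).round(4))
E
```

```text
[0.51603526 0.11865182 0.31880622] [-3.14133933e+00  8.56651008e-04 -2.71978159e+00] [-0.2978895   0.25493946 -0.04487446  1.92017499  0.01397704  0.96589528
  1.64335302] 2.6 [[0.001, -0.955, -0.297, 0.083], [1.0, 0.001, 0.0, -0.0], [0.0, -0.297, 0.955, -0.165], [0.0, 0.0, 0.0, 1.0]]
bush_top [28.7 93.8] 0.83 [ 0.5391 -0.1434  0.099 ]
bush_top [269.8 113.9] 0.55 [0.4587 0.0824 0.099 ]
lock_screw [247.7 131. ] 0.82 [0.4857 0.0677 0.078 ]
lock_screw [ 18.3 119.4] 0.71 [ 0.5749 -0.1601  0.078 ]
notch [ 48.  124.3] 0.89 [ 0.5604 -0.1189  0.099 ]
notch [253.3 123.8] 0.79 [0.4744 0.071  0.099 ]
pin_end [313.3  98. ] 0.77 [0.4267 0.1162 0.092 ]
pin_end [10.6 23.9] 0.76 [ 0.4846 -0.1778  0.092 ]
bush_top [332.9 244.3] 0.92 [ 0.544  -0.1415  0.099 ]
bush_top [209.6 290.6] 0.85 [0.4637 0.0804 0.099 ]
lock_screw [223.3 277.4] 0.95 [0.4855 0.0587 0.078 ]
lock_screw [337.2 224. ] 0.65 [ 0.5813 -0.1519  0.078 ]
notch [217.  281.5] 0.95 [0.4797 0.0671 0.099 ]
notch [321.5 241.3] 0.68 [ 0.5496 -0.1211  0.099 ]
pin_end [192.1 311.3] 0.87 [0.4265 0.113  0.092 ]
```

View pics/w1.png

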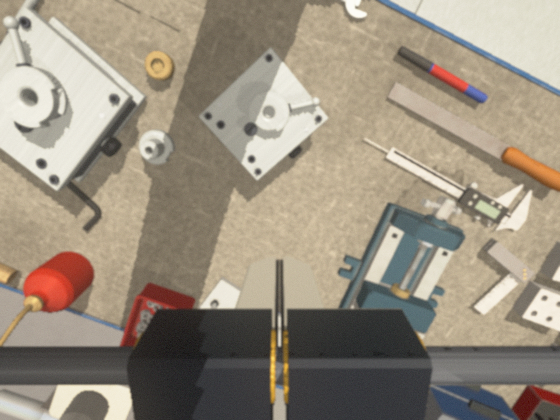

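The wrist view shows the large jig at the left, with its bush at (29,95) and pin end at (12,24), and the small jig at (269,112). I'll move over the large one.

>>> step_arm:
  rows:
    - {"grip":-1,"tx":0,"ty":-6,"tz":0,"turn":0}
    - {"grip":-1,"tx":0,"ty":-12,"tz":0,"turn":0}
    - {"grip":-1,"tx":0,"ty":-18,"tz":0,"turn":0}
    - {"grip":-1,"tx":1,"ty":-24,"tz":0,"turn":0}
    - {"grip":-1,"tx":2,"ty":-25,"tz":0,"turn":0}
    - {"grip":-1,"tx":2,"ty":-25,"tz":0,"turn":0}
    - {"grip":-1,"tx":2,"ty":-25,"tz":0,"turn":0}

```text
clock: 3.98
tcp_pos: [0.5356, -0.127, 0.3184]
tool_rot: [3.141, -0.0, -2.718]
force: [-0.1, 0.7, -0.5]
grip_width: 0.0008
finger_force: 0.0
```

```bash
python3 - <<'E'
from h import *
from scipy.optimize import least_squares
o,p=wrist();save(p,'w2.png')
print(o['tcp_pos'],o['tool_rot'],o['force'],o['clock'])
t=bot.snapshot('top');s=bot.snapshot('side')
apx=dict(bush_top=(.541,-.148,.099),lock_screw=(.577,-.156,.078),notch=(.557,-.125,.099),pin_end=(.482,-.176,.092))
obs=[]
for n,c in(('w',p),('t',t),('s',s)):
  for q,X in apx.items():
    u0=proj(c,X)
    for r in bot.tip_of(q,c):
      e=np.linalg.norm(r['uv']-u0)
      if e<(40 if n=='w' else 12): obs.append((n,c,q,np.array(r['uv'])));print(n,q,np.round(r['uv'],1),round(r['conf'],2),u0.round());break
def pts(v):
    x,y,yaw,tn,h=v
    f=lambda r,a,z:np.array([x+r*np.cos(a),y+r*np.sin(a),z])
    return dict(bush_top=f(0,0,.084+h),lock_screw=f(.036,yaw,.078),notch=f(.02725,yaw+tn,.084+h),pin_end=f(.0685,yaw+2.642+tn,.077+h))
def res(v):
    P=pts(v);return np.concatenate([(proj(c,P[q])-u)*(1 if n=='w' else .8)/2 for n,c,q,u in obs]+[[(v[4]-.015)/.0015]])
r=least_squares(res,[.541,-.148,-.29,1.21,.015],loss='soft_l1')
print(r.x.round(4));print((res(r.x)[:-1]*2).reshape(-1,2).round(1).tolist())
E
```

```text
[ 0.53557068 -0.12701247  0.31836643] [ 3.14065254e+00 -1.62341999e-04 -2.71760207e+00] [-0.13456185  0.72190344 -0.4704064 ] 3.975
w bush_top [260.8 177.5] 0.83 [259. 176.]
w lock_screw [238.2 194.9] 0.57 [241. 198.]
w notch [276.1 201.1] 0.72 [273. 198.]
w pin_end [252.1 111.3] 0.72 [257. 112.]
s bush_top [336.5 187. ] 0.63 [333. 188.]
s lock_screw [320.5 194.4] 0.71 [320. 192.]
s notch [321.  196.5] 0.56 [322. 190.]
s pin_end [367.3 192.9] 0.82 [364. 192.]
[ 0.5418 -0.1452 -0.4096  1.4495  0.0149]
[[0.1, 0.5], [0.3, 0.3], [-0.3, -2.8], [0.4, -0.1], [-3.4, 1.3], [0.9, -2.1], [0.3, -4.2], [-2.6, -1.2]]
```

View pics/w2.png

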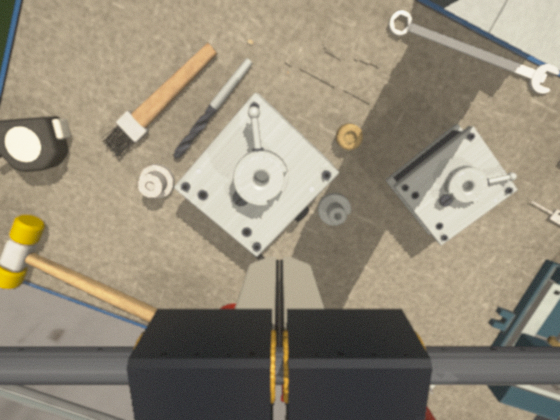

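The wrist view shows the bush at (261,177), the pin end at (254,110), the screw at (238,198), and the plate corners at about (257,94), (338,176), (255,255) and (176,187). I'll refine the yaw from those corners and check the finger width.

```bash
python3 - <<'E'
from h import *
o,p=wrist()
C=np.array([atz(p,u,.066)[:2] for u in([257,94],[338,176],[255,255],[176,187])]);print(C.round(4).tolist(),C.mean(0))
for i in range(4):
    d=C[(i+1)%4]-C[i];print(np.linalg.norm(d).round(3),np.arctan2(d[1],d[0]).round(3))
b=atz(p,[260.8,177.5],.099);e=atz(p,[252.1,111.3],.092);print(b,e,np.arctan2(*(e-b)[1::-1])%6.283, np.linalg.norm((e-b)[:2]))
b2=atz(p,[260.8,177.5],.066)
M=np.array(p['mount']);Mi=np.linalg.inv(M);K=np.array(p['camera_matrix'])
def q(x,y,z):
    c=Mi@[x,y,z,1];u=K@c[:3];return (u[:2]/u[2]).round(1)
print(q(0,0,0),q(.0075,.0175,0),q(.0075,.0175,-.02),q(.0075,-.0175,-.02),q(.0075,.01,0))
cv2.imwrite('pics/w2b.png',cv2.resize(p['image'][80:330,160:400,::-1],None,fx=2.4,fy=2.4,interpolation=cv2.INTER_CUBIC))
E
```

```text
[[0.4662, -0.1866], [0.5106, -0.0665], [0.6402, -0.1148], [0.599, -0.2318]] [ 0.55400427 -0.14991595]
0.128 1.217
0.138 -0.357
0.124 -1.91
0.14 2.813
[ 0.54147547 -0.14794587  0.099     ] [ 0.48337407 -0.18305932  0.092     ] 3.6850176209274492 0.06788760940891009
[279.3 273.9] [315.3 260. ] [319.6 279.2] [239.2 279.2] [299.9 259.9]
```

View pics/w2b.png

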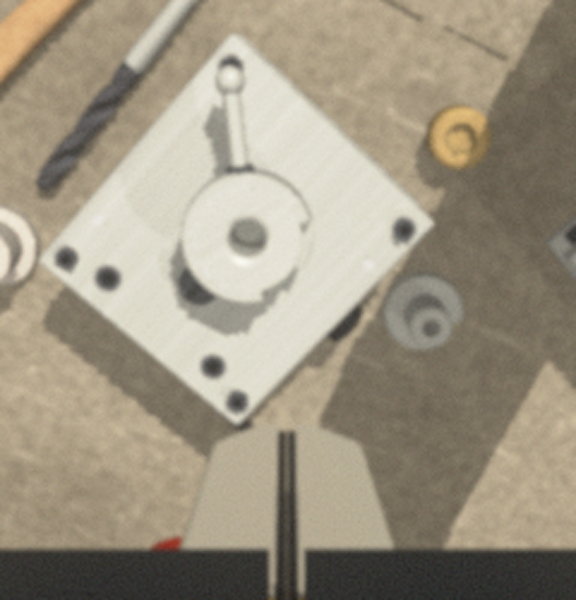

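>>> step_arm:
  rows:
    - {"grip":-1,"tx":-1,"ty":-3,"tz":-5,"turn":0.05}
    - {"grip":-1,"tx":-2.4,"ty":-6.8,"tz":-9,"turn":0.1}
    - {"grip":-1,"tx":-2.4,"ty":-6.8,"tz":-14,"turn":0.1}
    - {"grip":-1,"tx":-2.4,"ty":-6.8,"tz":-18,"turn":0.1}
    - {"grip":-1,"tx":-2.4,"ty":-6.8,"tz":-18,"turn":0.1}
    - {"grip":-1,"tx":-2.4,"ty":-6.8,"tz":-18,"turn":0.1}

```text
clock: 5.52
tcp_pos: [0.5122, -0.1974, 0.1398]
tool_rot: [-3.141, 0.001, -2.62]
force: [0.8, 0.1, 1.3]
grip_width: 0.0008
finger_force: 0.0
```

```bash
python3 - <<'E'
from h import *
o,p=wrist();save(p,'w3.png')
print(o['tcp_pos'],o['tool_rot'],o['joints'][6])
for q,z in dict(bush_top=.099,lock_screw=.078,notch=.099,pin_end=.092).items():
    for r in bot.tip_of(q,p)[:2]: print(q,np.round(r['uv'],1),round(r['conf'],2),atz(p,r['uv'],z).round(4))
E
```

```text
[ 0.51224232 -0.19737878  0.13975394] [-3.14081267e+00  7.39630512e-04 -2.62032543e+00] 2.4005260151825176
bush_top [324.9 314.4] 0.76 [ 0.5403 -0.1478  0.099 ]
lock_screw [280.1 326.8] 0.76 [ 0.5749 -0.1607  0.078 ]
pin_end [325.9 214.3] 0.81 [ 0.4846 -0.1809  0.092 ]
```

View pics/w3.png

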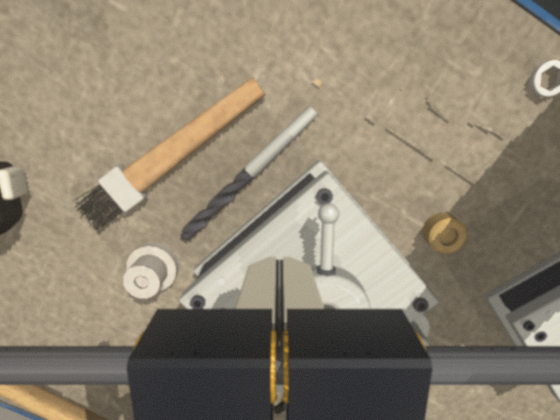

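The fingers are at (280,265), just ccw of the pin at (327,240), and clear of everything else. I'll compute the sweep numbers.

```bash
cat > arc.py <<'E'
import numpy as np
def arc(p0,psi0,ths,d,c=(.5415,-.1475),r=.05):
    for th in ths:
        u=np.array([np.cos(th),np.sin(th)]);n=np.array([-u[1],u[0]])
        q=np.array(c)+r*u+d*n
        print('th',round(th,2),'tx,ty cm',((q-p0)*100).round(2),'turn',round(th-psi0,2))
E
python3 -c "
from arc import *
arc((.512,-.197),3.66,np.linspace(3.66,2.28,12),.021)"
```

```text
th 3.66 tx,ty cm [-0.35  0.65] turn 0.0
th 3.53 tx,ty cm [-0.86  1.1 ] turn -0.13
th 3.41 tx,ty cm [-1.32  1.6 ] turn -0.25
th 3.28 tx,ty cm [-1.7   2.16] turn -0.38
th 3.16 tx,ty cm [-2.01  2.77] turn -0.5
th 3.03 tx,ty cm [-2.25  3.41] turn -0.63
th 2.91 tx,ty cm [-2.4   4.07] turn -0.75
th 2.78 tx,ty cm [-2.47  4.74] turn -0.88
th 2.66 tx,ty cm [-2.45  5.42] turn -1.0
th 2.53 tx,ty cm [-2.35  6.1 ] turn -1.13
th 2.41 tx,ty cm [-2.17  6.75] turn -1.25
th 2.28 tx,ty cm [-1.9   7.38] turn -1.38
```

>>> step_arm:
  rows:
    - {"grip":-1,"tx":0,"ty":0,"tz":-3,"turn":0}
    - {"grip":-1,"tx":0,"ty":0,"tz":-5.5,"turn":0}
    - {"grip":-1,"tx":0,"ty":0,"tz":-5.5,"turn":0}
    - {"grip":-1,"tx":0,"ty":0,"tz":-5.5,"turn":0}

```text
clock: 6.28
tcp_pos: [0.512, -0.1973, 0.0846]
tool_rot: [-3.141, 0.001, -2.62]
force: [0.5, 0.2, 0.9]
grip_width: 0.0003
finger_force: 0.0
```

>>> step_arm:
  rows:
    - {"grip":-1,"tx":-0.35,"ty":0.65,"tz":0,"turn":0}
    - {"grip":-1,"tx":-0.86,"ty":1.1,"tz":0,"turn":-0.13}
    - {"grip":-1,"tx":-1.32,"ty":1.6,"tz":0,"turn":-0.25}
    - {"grip":-1,"tx":-1.7,"ty":2.16,"tz":0,"turn":-0.38}
    - {"grip":-1,"tx":-2.01,"ty":2.77,"tz":0,"turn":-0.5}
    - {"grip":-1,"tx":-2.25,"ty":3.41,"tz":0,"turn":-0.63}
    - {"grip":-1,"tx":-2.4,"ty":4.07,"tz":0,"turn":-0.75}
    - {"grip":-1,"tx":-2.47,"ty":4.74,"tz":0,"turn":-0.88}
    - {"grip":-1,"tx":-2.45,"ty":5.42,"tz":0,"turn":-1.0}
    - {"grip":-1,"tx":-2.35,"ty":6.1,"tz":0,"turn":-1.13}
    - {"grip":-1,"tx":-2.17,"ty":6.75,"tz":0,"turn":-1.25}
    - {"grip":-1,"tx":-2.17,"ty":6.75,"tz":0,"turn":-1.25}

```text
clock: 7.78
tcp_pos: [0.4899, -0.1287, 0.0842]
tool_rot: [3.141, 0.0, 2.415]
force: [0.1, 0.5, 1.6]
grip_width: 0.0004
finger_force: 0.1
```

```bash
cat > look.py <<'E'
from h import *
import sys
def look(name,h,c=(.5415,-.1475)):
    o,p=wrist();s=bot.snapshot('side');t=bot.snapshot('top')
    print(np.round(o['tcp_pos'],4),np.round(o['tool_rot'],3),np.round(o['force'],1),o['clock'])
    for n,k in(('w',p),('t',t),('s',s)):
        for q,z in dict(bush_top=.084+h,pin_end=.077+h,notch=.084+h,lock_screw=.078).items():
            for r in bot.tip_of(q,k):
                X=atz(k,r['uv'],z)[:2]-c
                if np.hypot(*X)<.09: print(n,q,np.round(r['uv'],1),round(r['conf'],2),'r',np.hypot(*X).round(4),'ang',(np.arctan2(X[1],X[0])).round(3))
    b=cv2.resize(s['image'][150:250,280:390],(440,400),interpolation=cv2.INTER_CUBIC)
    w=cv2.resize(p['image'],(533,400));w=w[:,80:440]
    cv2.imwrite('pics/'+name,np.hstack([w,b])[:,:,::-1])
look(sys.argv[1],float(sys.argv[2]))
E
python3 look.py l1.png .015
```

```text
[ 0.4899 -0.1287  0.0842] [3.141 0.    2.415] [0.1 0.5 1.6] 7.775
w pin_end [314.3 245.2] 0.65 r 0.0696 ang 2.469
t bush_top [335.  247.2] 0.8 r 0.0036 ang 2.418
t notch [334.7 230.4] 0.74 r 0.0275 ang 0.085
t lock_screw [339.3 224. ] 0.93 r 0.0406 ang -0.205
s bush_top [335.1 189.2] 0.6 r 0.0067 ang 2.82
s pin_end [344.7 206.9] 0.82 r 0.0773 ang 2.35
s notch [320.8 185.3] 0.92 r 0.0299 ang -0.022
s lock_screw [320.6 196.2] 0.65 r 0.0262 ang 0.375
```

View pics/l1.png

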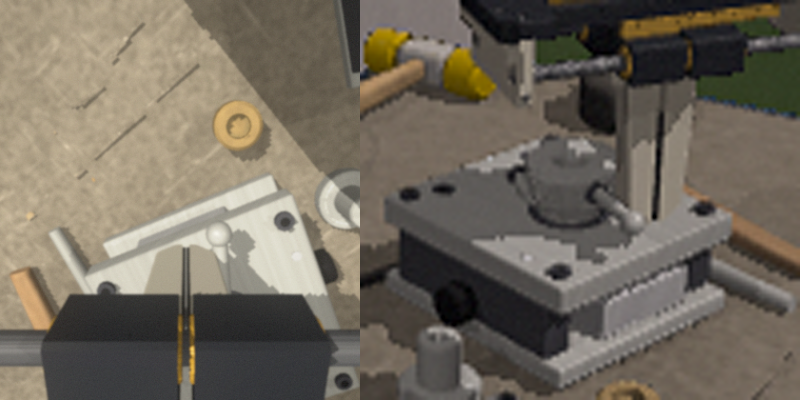

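The pin ball at (219,235) is against the finger and the pin angle is about 2.47, so the turn is about 0.18. I'll push on by 0.18, back off, and rise over the bush to check.

>>> step_arm:
  rows:
    - {"grip":-1,"tx":0.2,"ty":0.42,"tz":0,"turn":-0.09}
    - {"grip":-1,"tx":0.39,"ty":0.85,"tz":0,"turn":-0.175}
    - {"grip":-1,"tx":0.39,"ty":0.85,"tz":0,"turn":-0.175}
    - {"grip":-1,"tx":-0.1,"ty":0.45,"tz":0,"turn":-0.175}
    - {"grip":-1,"tx":-0.1,"ty":0.45,"tz":3,"turn":-0.175}
    - {"grip":-1,"tx":2,"ty":-0.5,"tz":9,"turn":-0.175}
    - {"grip":-1,"tx":5.1,"ty":-1.9,"tz":14,"turn":-0.175}
    - {"grip":-1,"tx":5.1,"ty":-1.9,"tz":20,"turn":-0.175}
    - {"grip":-1,"tx":5.1,"ty":-1.9,"tz":20,"turn":-0.175}
    - {"grip":-1,"tx":5.1,"ty":-1.9,"tz":20,"turn":-0.175}

```text
clock: 9.78
tcp_pos: [0.5401, -0.1486, 0.2832]
tool_rot: [3.141, -0.001, 2.239]
force: [0.1, 0.4, 0.5]
grip_width: 0.0005
finger_force: 0.0
```

```bash
python3 look.py l2.png .015
```

```text
[ 0.5401 -0.1486  0.2832] [ 3.141e+00 -1.000e-03  2.239e+00] [0.1 0.4 0.5] 9.775
w bush_top [286. 183.] 0.55 r 0.0068 ang 1.355
w pin_end [276.1 112.5] 0.66 r 0.0699 ang 2.299
w notch [298.4 209.5] 0.72 r 0.0285 ang -0.234
w lock_screw [299.2 208.5] 0.76 r 0.0339 ang -0.285
t bush_top [334.7 244.7] 0.46 r 0.0033 ang 1.013
t pin_end [306.6 270.8] 0.48 r 0.0698 ang 2.264
t notch [336.5 243.3] 0.56 r 0.0043 ang -0.102
t lock_screw [338.  224.7] 0.6 r 0.0389 ang -0.151
s bush_top [334.  188.4] 0.88 r 0.0025 ang -2.979
s pin_end [342.3 206.7] 0.96 r 0.0754 ang 2.292
s lock_screw [321.4 194.9] 0.9 r 0.0262 ang 0.109
s lock_screw [342.7 206.5] 0.26 r 0.0492 ang 2.479
```

View pics/l2.png

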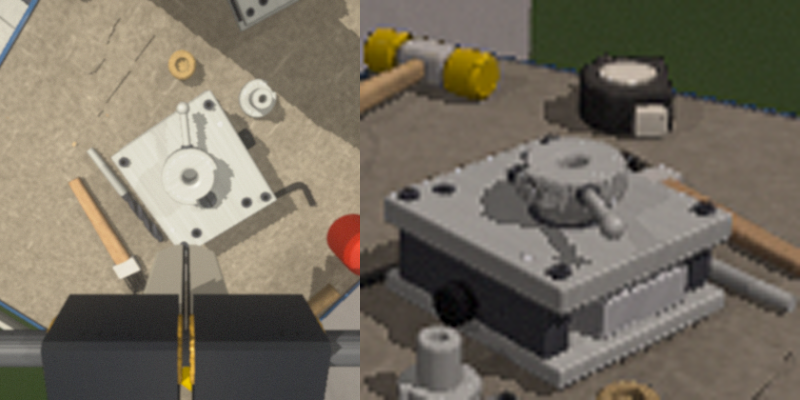

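The notch sits at the screw, both at about (299,209) in the full-size wrist view, and the pin angle of about 2.29 gives a turn near 0. I'll press the head now.

>>> step_arm:
  rows:
    - {"grip":-1,"tx":0.1,"ty":0.1,"tz":-6,"turn":0}
    - {"grip":-1,"tx":0.1,"ty":0.1,"tz":-12,"turn":0}
    - {"grip":-1,"tx":0.1,"ty":0.1,"tz":-16.5,"turn":0}
    - {"grip":-1,"tx":0.1,"ty":0.1,"tz":-17.8,"turn":0}
    - {"grip":-1,"tx":0.1,"ty":0.1,"tz":-18.2,"turn":0}
    - {"grip":-1,"tx":0.1,"ty":0.1,"tz":-18.6,"turn":0}
    - {"grip":-1,"tx":0.1,"ty":0.1,"tz":-19,"turn":0}
    - {"grip":-1,"tx":0.1,"ty":0.1,"tz":-19.3,"turn":0}
    - {"grip":-1,"tx":0.1,"ty":0.1,"tz":-19.3,"turn":0}

```text
clock: 11.65
tcp_pos: [0.5427, -0.1479, 0.0911]
tool_rot: [3.141, 0.002, 2.238]
force: [2.3, -1.0, 3.8]
grip_width: 0.0004
finger_force: 1.7
```

>>> step_arm:
  rows:
    - {"grip":-1,"tx":0,"ty":0,"tz":-0.4,"turn":0}
    - {"grip":-1,"tx":0,"ty":0,"tz":-0.7,"turn":0}
    - {"grip":-1,"tx":0,"ty":0,"tz":-0.9,"turn":0}
    - {"grip":-1,"tx":0,"ty":0,"tz":-1.0,"turn":0}
    - {"grip":-1,"tx":0,"ty":0,"tz":-1.0,"turn":0}

```text
clock: 12.28
tcp_pos: [0.5429, -0.148, 0.0837]
tool_rot: [3.138, 0.001, 2.237]
force: [-5.4, 2.7, 45.5]
grip_width: 0.0004
finger_force: 22.7
```

The head is home: z is 0.0837 with a firm stop at 45 N. Now the final turn.

```bash
python3 -c "
from arc import *
P=(.5423,-.1475)
arc(P,2.235,[2.24],.029)
arc(P,2.235,np.linspace(2.24,1.16,10),.021)"
```

```text
th 2.24 tx,ty cm [-5.46  2.12] turn 0.01
th 2.24 tx,ty cm [-4.83  2.62] turn 0.01
th 2.12 tx,ty cm [-4.48  3.17] turn -0.11
th 2.0 tx,ty cm [-4.07  3.67] turn -0.23
th 1.88 tx,ty cm [-3.6   4.12] turn -0.35
th 1.76 tx,ty cm [-3.08  4.52] turn -0.47
th 1.64 tx,ty cm [-2.52  4.84] turn -0.59
th 1.52 tx,ty cm [-1.92  5.1 ] turn -0.71
th 1.4 tx,ty cm [-1.3   5.28] turn -0.84
th 1.28 tx,ty cm [-0.66  5.39] turn -0.96
th 1.16 tx,ty cm [-0.01  5.42] turn -1.08
```

>>> step_arm:
  rows:
    - {"grip":-1,"tx":0,"ty":0,"tz":1,"turn":0}
    - {"grip":-1,"tx":0,"ty":0,"tz":4.5,"turn":0}
    - {"grip":-1,"tx":0,"ty":0,"tz":5,"turn":0}
    - {"grip":-1,"tx":0,"ty":0,"tz":5,"turn":0}

```text
clock: 12.78
tcp_pos: [0.5414, -0.1472, 0.1302]
tool_rot: [-3.141, -0.001, 2.238]
force: [0.5, -0.2, -0.5]
grip_width: 0.0004
finger_force: 0.0
```

>>> step_arm:
  rows:
    - {"grip":-1,"tx":-3,"ty":1,"tz":0,"turn":0.01}
    - {"grip":-1,"tx":-5.7,"ty":1.94,"tz":0,"turn":0.01}
    - {"grip":-1,"tx":-5.7,"ty":1.94,"tz":0,"turn":0.01}
    - {"grip":-1,"tx":-5.7,"ty":1.94,"tz":-3,"turn":0.01}
    - {"grip":-1,"tx":-5.7,"ty":1.94,"tz":-5,"turn":0.01}
    - {"grip":-1,"tx":-5.7,"ty":1.94,"tz":-6,"turn":0.01}
    - {"grip":-1,"tx":-5.7,"ty":1.94,"tz":-6,"turn":0.01}
    - {"grip":-1,"tx":-5.7,"ty":1.94,"tz":-6,"turn":0.01}

```text
clock: 13.78
tcp_pos: [0.4852, -0.1285, 0.0709]
tool_rot: [3.141, 0.0, 2.248]
force: [0.8, 0.4, 0.7]
grip_width: 0.0006
finger_force: 0.0
```

>>> step_arm:
  rows:
    - {"grip":-1,"tx":0.87,"ty":0.68,"tz":0,"turn":0}
    - {"grip":-1,"tx":1.22,"ty":1.23,"tz":0,"turn":-0.12}
    - {"grip":-1,"tx":1.63,"ty":1.73,"tz":0,"turn":-0.24}
    - {"grip":-1,"tx":2.1,"ty":2.18,"tz":0,"turn":-0.36}
    - {"grip":-1,"tx":2.62,"ty":2.58,"tz":0,"turn":-0.48}
    - {"grip":-1,"tx":3.18,"ty":2.9,"tz":0,"turn":-0.6}
    - {"grip":-1,"tx":3.78,"ty":3.16,"tz":0,"turn":-0.72}
    - {"grip":-1,"tx":4.4,"ty":3.34,"tz":0,"turn":-0.84}
    - {"grip":-1,"tx":4.72,"ty":3.4,"tz":0,"turn":-0.9}
    - {"grip":-1,"tx":4.72,"ty":3.4,"tz":0,"turn":-0.9}

```text
clock: 15.02
tcp_pos: [0.5329, -0.0931, 0.071]
tool_rot: [3.141, -0.0, 1.35]
force: [0.3, 0.7, 1.2]
grip_width: 0.0006
finger_force: 0.6
```

```bash
python3 look.py l3.png 0
```

```text
[ 0.5329 -0.0931  0.071 ] [ 3.141 -0.     1.35 ] [0.3 0.7 1.2] 15.025
w pin_end [311.2 240.3] 0.64 r 0.072 ang 1.419
t lock_screw [337.9 226.6] 0.73 r 0.0354 ang -0.158
s bush_top [336.7 194.8] 0.72 r 0.0088 ang -2.787
s pin_end [313.7 211.6] 0.57 r 0.0791 ang 1.534
s pin_end [365.7 204.5] 0.31 r 0.0755 ang -3.086
s notch [330.4 192. ] 0.79 r 0.0136 ang -0.73
s notch [318.2 193.3] 0.68 r 0.0318 ang 0.331
s lock_screw [320.2 193.7] 0.75 r 0.0313 ang -0.041
```

>>> step_arm:
  rows:
    - {"grip":-1,"tx":0.32,"ty":0.05,"tz":0,"turn":-0.06}
    - {"grip":-1,"tx":0.65,"ty":0.08,"tz":0,"turn":-0.12}
    - {"grip":-1,"tx":0.97,"ty":0.08,"tz":0,"turn":-0.18}
    - {"grip":-1,"tx":0.97,"ty":0.08,"tz":0,"turn":-0.18}
    - {"grip":-1,"tx":0.97,"ty":0.08,"tz":0,"turn":-0.18}

```text
clock: 16.4
tcp_pos: [0.5415, -0.0934, 0.0706]
tool_rot: [-3.141, 0.0, 1.169]
force: [0.3, 1.1, 0.6]
grip_width: 0.0006
finger_force: 0.7
```

>>> step_arm:
  rows:
    - {"grip":-1,"tx":0.1,"ty":-0.04,"tz":0,"turn":0}
    - {"grip":-1,"tx":0.18,"ty":-0.08,"tz":0,"turn":0}
    - {"grip":-1,"tx":0.18,"ty":-0.08,"tz":0,"turn":0}
    - {"grip":-1,"tx":0.18,"ty":-0.08,"tz":0,"turn":0}

```text
clock: 16.9
tcp_pos: [0.5431, -0.0939, 0.0705]
tool_rot: [-3.141, -0.0, 1.168]
force: [-5.1, 3.3, 0.9]
grip_width: 0.0006
finger_force: 2.3
```

>>> step_arm:
  rows:
    - {"grip":-1,"tx":0.1,"ty":-0.04,"tz":0,"turn":0}
    - {"grip":-1,"tx":0.18,"ty":-0.08,"tz":0,"turn":0}
    - {"grip":-1,"tx":0.18,"ty":-0.08,"tz":0,"turn":0}
    - {"grip":-1,"tx":0.18,"ty":-0.08,"tz":0,"turn":0}

```text
clock: 17.4
tcp_pos: [0.5441, -0.0942, 0.0704]
tool_rot: [-3.139, -0.001, 1.168]
force: [-6.7, 4.6, 3.6]
grip_width: 0.0004
finger_force: 3.9
```

>>> step_arm:
  rows:
    - {"grip":-1,"tx":0.1,"ty":-0.04,"tz":0,"turn":0}
    - {"grip":-1,"tx":0.18,"ty":-0.08,"tz":0,"turn":0}
    - {"grip":-1,"tx":0.27,"ty":-0.12,"tz":0,"turn":0}
    - {"grip":-1,"tx":0.27,"ty":-0.12,"tz":0,"turn":0}
    - {"grip":-1,"tx":0.27,"ty":-0.12,"tz":0,"turn":0}

```text
clock: 18.02
tcp_pos: [0.5451, -0.0945, 0.0701]
tool_rot: [-3.136, -0.002, 1.168]
force: [-11.1, 6.4, 6.6]
grip_width: 0.0003
finger_force: 6.8
```

```bash
python3 look.py l4.png 0
```

```text
[ 0.5451 -0.0945  0.0701] [-3.136e+00 -2.000e-03  1.168e+00] [-11.1   6.4   6.6] 18.025
w pin_end [316.5 238.2] 0.92 r 0.0723 ang 1.165
t lock_screw [339.9 226.7] 0.86 r 0.036 ang -0.261
s bush_top [335.2 194.7] 0.53 r 0.0055 ang -2.796
s pin_end [306.3 208.3] 0.7 r 0.0776 ang 1.265
s notch [334.3 191.4] 0.88 r 0.0167 ang -1.321
s lock_screw [322.1 193.6] 0.65 r 0.0281 ang -0.138
```

The push now meets 13 N against a 1.6 N friction level, and the pin is at about 1.2, so the head is at its stop. I'll back off, rise and check.

>>> step_arm:
  rows:
    - {"grip":-1,"tx":-0.6,"ty":0.3,"tz":0,"turn":0}
    - {"grip":-1,"tx":-1.4,"ty":0.6,"tz":0,"turn":0}
    - {"grip":-1,"tx":-1.4,"ty":0.6,"tz":0,"turn":0}
    - {"grip":-1,"tx":-1.4,"ty":0.6,"tz":4,"turn":0}
    - {"grip":-1,"tx":-1.4,"ty":0.6,"tz":10,"turn":0}
    - {"grip":-1,"tx":-1.4,"ty":-1.4,"tz":16,"turn":0}
    - {"grip":-1,"tx":-1.4,"ty":-5,"tz":21,"turn":0}
    - {"grip":-1,"tx":-1.4,"ty":-5,"tz":21,"turn":0}
    - {"grip":-1,"tx":-1.4,"ty":-5,"tz":21,"turn":0}

```text
clock: 19.9
tcp_pos: [0.5341, -0.1457, 0.2802]
tool_rot: [-3.142, -0.001, 1.168]
force: [0.2, 0.6, 0.2]
grip_width: 0.0008
finger_force: 0.0
```

```bash
python3 look.py l5.png 0
```

```text
[ 0.5341 -0.1457  0.2802] [-3.142e+00 -1.000e-03  1.168e+00] [0.2 0.6 0.2] 19.9
w bush_top [285.9 178.7] 0.76 r 0.0051 ang 1.216
w bush_top [321.1 172.1] 0.2 r 0.0365 ang -0.074
w pin_end [282.1 109.2] 0.63 r 0.0717 ang 1.227
w notch [300.9 203.8] 0.66 r 0.0258 ang -1.345
w lock_screw [321.8 174.7] 0.85 r 0.0369 ang -0.186
t pin_end [299.9 232.1] 0.41 r 0.0694 ang 1.193
t lock_screw [338.4 223.4] 0.63 r 0.0414 ang -0.161
s bush_top [335.8 194.8] 0.58 r 0.0069 ang -2.836
s pin_end [307.9 208. ] 0.83 r 0.0742 ang 1.281
s notch [334.7 190. ] 0.93 r 0.0242 ang -1.291
s lock_screw [318.8 191.2] 0.89 r 0.0418 ang -0.275
```

View pics/l5.png

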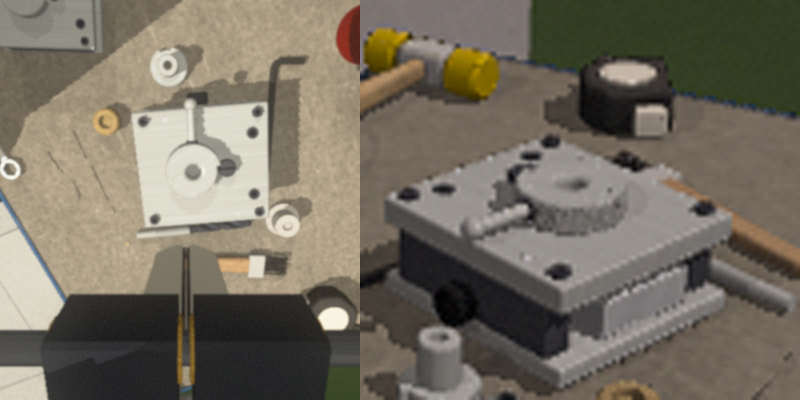

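The head lies flat with its rim under the screw, which shows at (226,168). The pin ball is at (191,104), an angle of about 1.23, so the turn is about -1.05. The bystanders have not moved and the hand is clear, so I'll hand in.

```bash
python3 -c "
from bench import bot
print(bot.hand_in())"
```

```text
the job is handed in; nothing more can be done
None
```

I turned the larger jig's bush to the notch, pressed it home and turned it clockwise to its stop under the lock screw; I handed the job in with the hand clear at about 20 s, and no verdict came back.

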